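# Pin the work-rest arm and secure the pin with its R-clip

## Robot

A 6-joint arm with a two-finger parallel gripper is mounted at the origin on a cart in front of the work surface, level with it; the furniture and walls round the work are solid. World frame = base frame: x ahead of the robot, y to its left, z up, the work surface at z = 0. Lengths are in mm, angles in rad, forces in N, time in s.
With the tool pointing down it reaches from about 275 to 1000 mm from the base axis. Payload 8.4 kg.
Tool frame: the origin (TCP) lies at the centre of the arm's flange, where the gripper is bolted on; the fingertips stand 173 mm ahead of it and the grasp point (between the pads) lies 155 mm ahead of it; z points along the fingers, y is the direction in which the jaws open and shut (so a half turn about z gives the same grasp; the last joint's range is limited). The gripper opens to 85 mm and grips with 20 to 120 N. Pads are 22 mm wide; open, the fingers measure 114 mm over their backs; the gripper's body (76 mm by 85 mm) begins 54 mm behind the grasp point. The pads swing forward as they close: fully open they stand 13 mm farther back than shut.
Start: joints at [1.32, 0.353, 1.633, -0, 1.155, -0.002], TCP at [153.899, 605.759, 404.681] pointing down, gripper open.
Joint ranges: [-2.63, 2.63], [-0.92, 2.1], [0.06, 2.66], [-1.3, 4.44], [0, 2.69], [-3.02, 3.02]. Speed limits (rad/s): [2.22, 2.22, 2.79, 3.14, 3.14, 3.14].

## Interface

Orientations are given as [roll, pitch, yaw] about the fixed x, y, z axes, in that order (R = Rz(yaw) Ry(pitch) Rx(roll)).
In Python, from rig import sense, grab_frame, camera_model, sign_off gives the robot as it stands. The module is installed in compiled form; this text tells all that it offers.
- The arm moves only by the tool step_arm, never from a script. Its argument "commands" is a list of rows, each a list of 3 entries, a list of its own where there are three numbers: the shift along the tool's x, y, z in mm, then the turn about the tool's z in rad, then the opening, from 0 (shut) to 1 (fully open). A call has 1 to 20 rows; each row shifts and turns the pose as measured when the row begins, along the tool's axes as they then stand; what a row does not reach is not made up. A row lasts 1/8 s, in which the tool goes at most 62.5 mm and 10.7 degrees, less where a joint would pass 70% of its speed; a pose out of reach is approached as far as the arm can. A call with a gripper value outside its range is refused whole. The fingers move at their own pace and stop on an object; "force" is the grip in N (left out, the last holds). Time passes only in rows, so rows that do not move let the fingers close. It gives the time, the measured TCP pose, the force and the opening at its end, in the units of the state.
- sense(): the state, without advancing time (a new reading comes with each control period).
- grab_frame(name): name is "scene" or "top" or "wrist"; returns the picture (420x560x3 uint8, blue, green, red); there is no depth.
- camera_model(name): a dict with "fx", "fy", "cx", "cy" (pixels), "R" (3x3) and "t" (3): a world point X has camera coordinates R X + t. Camera axes: x right, y down, z forward; pixel columns grow to the right and rows downward; lengths in mm; the calibration is good to about 2 mm. The wrist camera is an equidistant fisheye: a pixel r from the principal point sees the ray r / f radians off the axis. A picture is of the moment at which its call begins: read the wrist's pose just before it. camera_model takes no time and is no camera call; for the wrist camera it gives the pose at the moment of the call.
- sign_off(): hands the job in, once; it reports no verdict.
The state is a dict: "clock": time; "qpos": joint angles; "qvel": joint speeds; "joint_efforts": joint torques, N m; "eef_pos": TCP position; "tcp_rot": TCP orientation; "contact_force": force on the tool from outside, world axes, zero at the start; "wrist_torque": the same for the moment, N m; "opening": opening from 0.0 (shut) to 1.0 (fully open).
Only numpy, scipy, OpenCV 4.12 (cv2) and the standard library are available. Lean on these libraries where they do the work, as an engineer would, in place of code of your own. Each camera call takes 0.05 s, during which the arm holds its last target. There are 200 camera calls.

## Task

The clevis pin that holds the work-rest arm in its stand has been pulled part of the way out. Push it fully home by its round head, then take the R-clip out of the wooden block and push its straight leg through the cross-hole in the pin's free end until the bent leg has ridden over the pin and sits snugly round it. Let go of the clip and leave the other things on the bench alone.

Things in the scene. Friction and masses are not known exactly. Their poses are not given: they have to be found in the camera images.
- stand: Grey clevis stand, fixed: base plate 135 x 84 x 10 mm and two round-topped cheeks, each 12 mm thick and 44 mm wide, rising to 112 mm, outer faces at y = -36 and +36 mm. Between them is an aluminium arm running to +x with a wooden pad (60 x 64 mm, top 110 mm high). Origin on the bench under the pin's axis, midway between the cheeks; the pin lies along y, 90 mm up. +y points away from the robot, +x to its right.
- clevis_pin (a joint): How far the pin is pulled out, in m: 0 = fully home (its head against the +y cheek), up to 0.045. It slides along the stand's y with about 4 N of friction and is pushed home toward the stand's -y; it cannot turn.
- pin_head (a point): Centre of the outer flat face of the pin's round steel head (disc 40 mm in diameter, 12 mm thick), at the pin's +y end; moves with the pin. Its y axis points outward along the pin, away from the stand.
- cross_hole (a point): Centre of the round 11 mm cross-hole (2 mm countersink, right through) on the axis of the 28 mm pin, near its -y end. z: hole axis, out of the upper mouth 14 mm away, leaning 30 deg from vertical toward the stand's -x (robot's left). y: along the pin to the head. x: up and to the right. Pin home: hole 16 mm outside the -y cheek, 90 mm above the bench. Moves with the pin.
- clip_block: Wooden block 66 x 60 x 56 mm, fixed to the bench, with one vertical hole (10.5 mm, 43 mm deep) 13 mm toward its -x side, in which the clip's straight leg stands. Origin: centre of its underside.
- r_clip: Steel R-clip of 8 mm wire, about 0.12 kg, 146 mm long, upright in the block, eye on top. Origin: centre of the eye, a flat double coil 34 mm across and 16 mm thick along y (pinch it along y). Straight leg along -z at x = -13 mm, tip at z = -129 mm. Bent leg on the +x side, in the plane y = 0: bows round the 28 mm pin at z = -55 mm, flares to x = +11 mm at its end, z = -86 mm. z up at start.
- clip_seat (a point): Point on the axis of the clip's straight leg, at (-13, 0, -55) mm of the clip: when the clip is fully seated it lies at the centre of the cross-hole. Axes as the clip's.
- clip_tip (a point): Rounded tip of the straight leg, at (-13, 0, -129) mm of the clip.
- bent_leg (a joint): Spring deflection of the bent leg away from the straight leg about the eye, rad; 0 = relaxed. It must spread about 0.05 rad (3 to 4 mm at its end, stiffness 12 N m/rad) to ride over the pin, which takes a push of some 3 to 8 N along the leg, then springs back; a shoulder at z = -39 mm of the clip resists pushing past the seat.
- tape_roll: Roll of tape, 70 mm across, 19 mm high; a bystander. Origin under its centre.
- sanding_block: Sanding block 46 x 76 x 26 mm; a bystander. Origin under its centre.
- part_tin: Round lidded tin, 67 mm across, 32 mm high; a bystander. Origin under its centre.
Not all that is in view belongs to the job. Of the things that look like the r_clip, the largest one is meant.

How it is judged:
By the outcome, as a careful person would: the job done as asked, in the order asked, and still so for the second after the job is handed in, with the robot touching nothing.
It also fails if it takes over 53 s, if anything falls off the work surface, if the arm or the gripper's body presses on something with over 40 N, if the wrist force passes 120 N, or if a joint passes its speed limit or range.

## Working session

There is one attempt and no reset: what is moved stays moved. The work goes in short steps, Python scripts to look and compute and a tool call to move; the robot and the scene stay as the last step left them, time stands still between calls to the robot, and variables do not carry over. Pictures are saved under pics/ and viewed, about 8 in all and at most 12, crops included, and the job is handed in when it is done.

Besides the shell and the picture viewer there is one more tool, called after "Call:" as a command line: name --argument value ..., lists and objects as JSON in quotes. step_arm: Moves the arm, as the interface text tells. Its arguments: {"type":"object","properties":{"commands":{"type":"array","items":{"type":"array"}},"force":{"type":"number"}},"required":["commands"]}

```bash
mkdir -p pics; python3 - <<'E'
from rig import *
import cv2,numpy as np
s=sense();print(s)
for n in("scene","top","wrist"):
    m=camera_model(n);print(n,{k:np.round(v,3).tolist() for k,v in m.items()})
a=grab_frame("scene");b=grab_frame("top");c=grab_frame("wrist")
for n,i in zip("abc",(a,b,c)):cv2.imwrite(f"pics/{n}0.png",i)
cv2.imwrite("pics/s.png",cv2.resize(a,(800,600),interpolation=cv2.INTER_CUBIC))
cv2.imwrite("pics/t.png",cv2.resize(b,(800,600),interpolation=cv2.INTER_CUBIC))
E
```

```text
{'clock': 0.0, 'qpos': array([ 1.31961699e+00,  3.53691517e-01,  1.63411502e+00, -1.77520645e-06,
        1.15521098e+00, -2.38566317e-03]), 'qvel': array([-0.00017557, -0.0011152 ,  0.00029046,  0.00154858, -0.00039217,
        0.00047254]), 'joint_efforts': array([-9.53166455e-04, -6.05247188e+01, -3.42071378e+01,  3.01471061e-05,
        9.26936249e-03, -5.29559799e-06]), 'eef_pos': array([153.83269197, 605.54129424, 403.94260187]), 'tcp_rot': array([-3.14016778e+00, -1.77618181e-06,  2.89279970e+00]), 'contact_force': array([ 0.6603797 , -0.45847283,  0.88193615]), 'wrist_torque': array([-0.03232337,  0.01344   , -0.04761809]), 'opening': 1.0006157414107733}
scene {'fx': 414.521, 'fy': 414.521, 'cx': 278.8, 'cy': 206.576, 'R': [[0.685, -0.728, -0.008], [-0.415, -0.381, -0.826], [0.599, 0.57, -0.563]], 't': [-354.47, 334.622, 694.634]}
top {'fx': 438.611, 'fy': 438.611, 'cx': 274.779, 'cy': 210.57, 'R': [[-0.019, -1.0, 0.015], [-0.999, 0.018, -0.047], [0.046, -0.016, -0.999]], 't': [58.243, 560.327, 1110.465]}
wrist {'fx': 325.192, 'fy': 325.192, 'cx': 278.512, 'cy': 208.826, 'R': [[0.246, 0.969, -0.002], [0.934, -0.236, 0.269], [0.261, -0.068, -0.963]], 't': [-624.445, -34.941, 378.881]}
```

View pics/s.png

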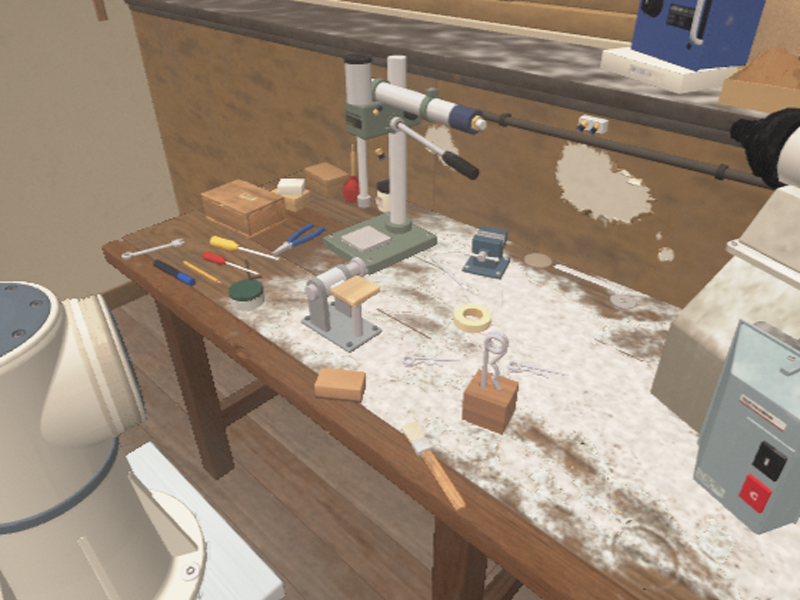

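View pics/t.png

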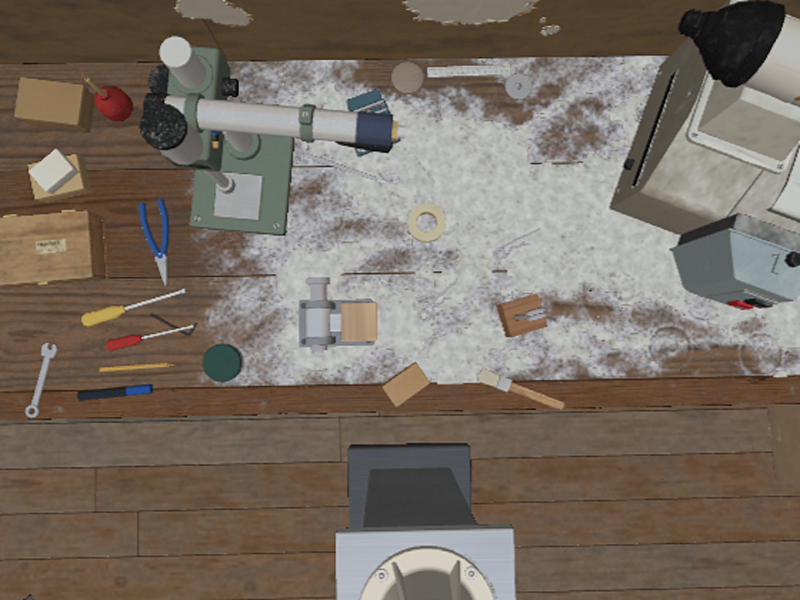

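The scene picture shows the stand (340,300), the pin head (355,265) and the block with the upright clip (490,385). Two smaller clips lie flat on the bench at (430,360) and (535,370). In the top picture the stand is at (335,320) and the block at (523,315). The clip candidates are the upright one in the block and those two, and the upright one is clearly the largest. I'll confirm that in enlarged crops.

```bash
cat > h.py <<'E'
import numpy as np,cv2
from rig import *
def proj(m,X):
    c=np.asarray(X,float)@np.array(m["R"]).T+m["t"]
    return np.c_[m["fx"]*c[:,0]/c[:,2]+m["cx"],m["fy"]*c[:,1]/c[:,2]+m["cy"]]
def projw(m,X):
    c=np.asarray(X,float)@np.array(m["R"]).T+m["t"]
    r=np.hypot(c[:,0],c[:,1]);th=np.arctan2(r,c[:,2])/np.maximum(r,1e-9)
    return np.c_[m["fx"]*th*c[:,0]+m["cx"],m["fy"]*th*c[:,1]+m["cy"]]
def ray(m,u,v,fish=False):
    a,b=(u-m["cx"])/m["fx"],(v-m["cy"])/m["fy"]
    if fish:
        r=np.hypot(a,b);d=np.array([a/r*np.sin(r),b/r*np.sin(r),np.cos(r)])
    else: d=np.array([a,b,1.])
    R=np.array(m["R"]);return -R.T@np.array(m["t"]),R.T@d/np.linalg.norm(d)
def atz(m,u,v,z,fish=False):
    c,d=ray(m,u,v,fish);return np.round(c+d*(z-c[2])/d[2],1)
def tri(*rays):
    A=sum(np.eye(3)-np.outer(d,d) for c,d in rays);b=sum((np.eye(3)-np.outer(d,d))@c for c,d in rays)
    p=np.linalg.solve(A,b);return np.round(p,1),[round(float(np.linalg.norm(np.cross(p-c,d))),1) for c,d in rays]
E
python3 - <<'E'
from h import *
a=cv2.imread("pics/a0.png");b=cv2.imread("pics/b0.png")
def cr(i,x,y,w,h,k):return cv2.resize(i[y:y+h,x:x+w],(w*k,h*k),interpolation=cv2.INTER_CUBIC)
# crops 80x60 k=5
o=np.vstack([np.hstack([cr(a,200,175,80,60,5),cr(a,310,228,80,75,5)[:300]]),np.hstack([cr(b,200,188,80,60,5),cr(b,330,190,80,60,5)])])
cv2.imwrite("pics/crop1.png",o)
t=camera_model("top");w=camera_model("wrist")
print(atz(t,222.6,217,90),atz(t,366,220,56),-np.array(w["R"]).T@w["t"])
E
```

```text
[544.7 173.5  90. ] [ 531.9 -176.    56. ] [ 87.37152539 622.77456094 373.41963407]
```

View pics/crop1.png

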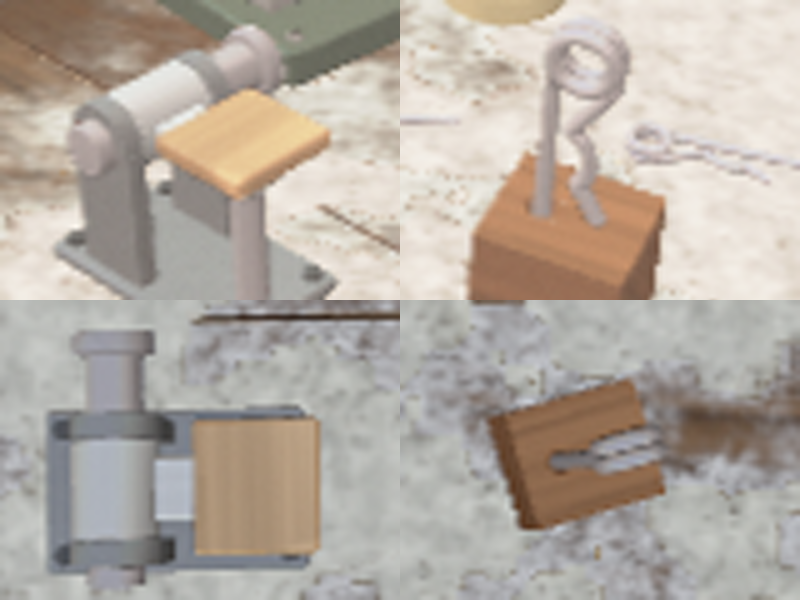

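The crops confirm it: the only large clip is the upright one in the block. Its straight leg is on the left (541,212 in the crop) and its eye is at (588,58). The pin head stands well clear of the far cheek. Next I'll fit the poses.

```bash
python3 - <<'E'
from h import *
from scipy.optimize import least_squares
T=camera_model("top");S=camera_model("scene")
px=lambda x,y,ox,oy,X0=0,Y0=0:((x-X0+.5)/5-.5+ox,(y-Y0+.5)/5-.5+oy)
tst=lambda x,y:px(x,y,200,188,0,300); tbl=lambda x,y:px(x,y,330,190,400,300)
sst=lambda x,y:px(x,y,200,175); sbl=lambda x,y:px(x,y,310,228,400,0)
def fit(L,pts,x0):
    def W(p):
        c,s=np.cos(p[2]),np.sin(p[2]);return np.array([[p[0]+c*l[0]-s*l[1],p[1]+s*l[0]+c*l[1],l[2]] for l in L])
    def f(p):
        w=W(p);r=[]
        for i,(m,uv) in enumerate(pts): r+=list(proj(m,w[i:i+1])[0]-uv)
        return r
    q=least_squares(f,x0,loss="soft_l1");print(np.round(q.x,3));print(np.round(np.array(f(q.x)).reshape(-1,2),1).tolist());return q.x
# stand, local x = right (world -y): yaw ~ -90
print("stand")
L=[(22,36,112-22)]*0
b=[(-67.5,-42),( -67.5,42)]
P=[];L=[]
# plate corners unknown x-offset: use only y via centre-line; cheeks/pin/head
for xy in [(73,340),(155,340)]: pass
for uv in [(47,410),(48,573),(305,407),(307,570)]: print(atz(T,*tst(*uv),10))
for uv in [(73,343),(155,343)]: print("head edge z90",atz(T,*tst(*uv),90))
for uv in [(114,330)]: print("head outer, z110",atz(T,*tst(*uv),110))
print("head edge inner z110",atz(T,*tst(114,354),110))
print("cheek -y outer top z112",atz(T,*tst(113,565),110),"cheek+y",atz(T,*tst(112,417),112))
print("cheek sides z90", [atz(T,*tst(*u),90) for u in [(53,550),(175,550),(53,430),(175,430)]])
print("pin near end z90",[atz(T,*tst(*u),90) for u in [(88,580),(140,580),(114,590)]])
print("pin sides by head",[atz(T,*tst(*u),90) for u in [(87,380),(143,380)]])
print("scene pin end centre",atz(S,*sst(88,148),90),"head outer",atz(S,*sst(263,52),90))
print("block")
L=[(-33,30,56),(33,30,56),(33,-30,56),(-33,-30,56),(-33,-30,56),(33,-30,56),(33,30,56),(-33,30,56)]
uv=[(T,tbl(503,412)),(T,tbl(632,380)),(T,tbl(665,490)),(T,tbl(538,527)),(S,sbl(480,228)),(S,sbl(638,280)),(S,sbl(665,197)),(S,sbl(527,155))]
fit(L,uv,[530,-176,-1.4])
for m,z in((T,1),): print(atz(T,*tbl(560,463),60))
print("leg at block scene",atz(S,*sbl(541,214),56))
print("eye tri",tri(ray(S,*sbl(590,57)),ray(T,*tbl(628,447))))
E
```

```text
stand
[567.  216.3  10. ]
[483.7 216.7  10. ]
[566.1  84.2  10. ]
[482.7  84.6  10. ]
head edge z90 [594.6 192.8  90. ]
head edge z90 [593.9 153.8  90. ]
head outer, z110 [598.7 171.2 110. ]
head edge inner z110 [587.5 171.3 110. ]
cheek -y outer top z112 [489.1 173.1 110. ] cheek+y [557.9 172.5 112. ]
cheek sides z90 [array([496.3, 203.5,  90. ]), array([495.2, 145.7,  90. ]), array([553.3, 202.8,  90. ]), array([552.2, 144.9,  90. ])]
pin near end z90 [array([481.8, 187.1,  90. ]), array([481.3, 162.5,  90. ]), array([476.8, 174.9,  90. ])]
pin sides by head [array([576.8, 186.4,  90. ]), array([576.3, 159.8,  90. ])]
scene pin end centre [480.8 175.4  90. ] head outer [603.3 177.6  90. ]
block
[ 532.611 -177.719   -1.296]
[[0.2, -0.1], [-0.2, -1.4], [0.4, -0.1], [0.4, 0.3], [-0.9, 0.9], [-2.5, 0.8], [1.3, -0.5], [0.0, -1.4]]
[ 526.7 -164.1   60. ]
leg at block scene [ 522.6 -167.6   56. ]
eye tri (array([ 531.9, -177.7,  141.3]), [0.2, 0.2])
```

```bash
python3 - <<'E'
from h import *
T=camera_model("top");S=camera_model("scene")
f=lambda m,x,y:ray(m,x*.7,y*.7)
print("tube tip",tri(f(S,482,123),f(T,399,130)))
print("col top",tri(f(S,398,58),f(T,176,50)),tri(f(S,357,60),f(T,176,50)))
print("small knob",tri(f(S,460,165),f(T,227,85)),tri(f(S,460,165),f(T,226,183)),tri(f(S,364,203),f(T,226,183)))
for z in(100,200,300,400):print(z,atz(S,460*.7,165*.7,z),atz(S,400*.7,125*.7,z))
E
```

```text
tube tip (array([764.2,  40.1, 347.2]), [1.1, 1.1])
col top (array([847.8, 307.2, 396.9]), [0.3, 0.3]) (array([813.4, 329.8, 402. ]), [40.0, 40.0])
small knob (array([930.2, 266.7, 162.3]), [48.9, 48.9]) (array([780.1, 210.7, 233.6]), [95.1, 95.1]) (array([752.8, 318.8, 117.6]), [1.4, 1.4])
100 [1090.1  326.9  100. ] [1213.7  647.8  100. ]
200 [891.1 175.8 200. ] [992.8 439.9 200. ]
300 [692.   24.8 300. ] [771.9 232.  300. ]
400 [ 493.  -126.3  400. ] [550.9  24.2 400. ]
```

Call:
step_arm --commands '[[[-40, 0, 0], 0.18, 0.5], [[-40, 0, 0], 0.18, 0], [[-40, 0, 0], 0.18, 0], [[-40, 0, 0], 0.18, 0], [[-20, 0, 0], 0.18, 0], [[0, 0, 0], 0.18, 0], [[0, 0, 0], 0.18, 0], [[0, 0, 0], 0, 0]]' --force 20

```text
clock: 1.15
eef_pos: [304.7, 506.6, 401.8]
tcp_rot: [-3.14, 0.004, 1.595]
contact_force: [0.9, 0.2, 0.4]
opening: -0.0
```

Call:
step_arm --commands '[[[-40, 40, 0], 0.024, 0], [[-40, 40, 0], 0, 0], [[-40, 40, 0], 0, 0], [[-40, 40, 0], 0, 0], [[-40, 40, 0], 0, 0], [[-40, 40, 0], 0, 0], [[-40, 40, 0], 0, 0], [[-30, 30, 0], 0, 0], [[0, 0, 0], 0, 0]]'

```text
clock: 2.28
eef_pos: [630.1, 195.6, 401.2]
tcp_rot: [-3.14, 0.003, 1.62]
contact_force: [-0.7, 0.9, -0.2]
opening: -0.004
```

Call:
step_arm --commands '[[[-22, 3, 30], 0.045, 0], [[0, 0, 40], 0, 0], [[0, 0, 40], 0, 0], [[0, 0, 35], 0, 0], [[0, 0, 0], 0, 0]]'

```text
clock: 2.9
eef_pos: [631.7, 176.3, 252.9]
tcp_rot: [-3.139, 0.002, 1.593]
contact_force: [-0.6, 0.6, 0.3]
opening: -0.001
```

```bash
python3 - <<'E'
from h import *
s=sense();print(s["eef_pos"],s["tcp_rot"],s["contact_force"])
m=camera_model("wrist");i=grab_frame("wrist");cv2.imwrite("pics/w1.png",cv2.resize(i,(800,600),interpolation=cv2.INTER_CUBIC))
np.save("w1.npy",m,allow_pickle=True)
E
```

```text
[631.68494236 176.25113495 252.92715256] [-3.13925631e+00  1.87496257e-03  1.59257769e+00] [-0.57627499  0.5515516   0.27114002]
```

View pics/w1.png

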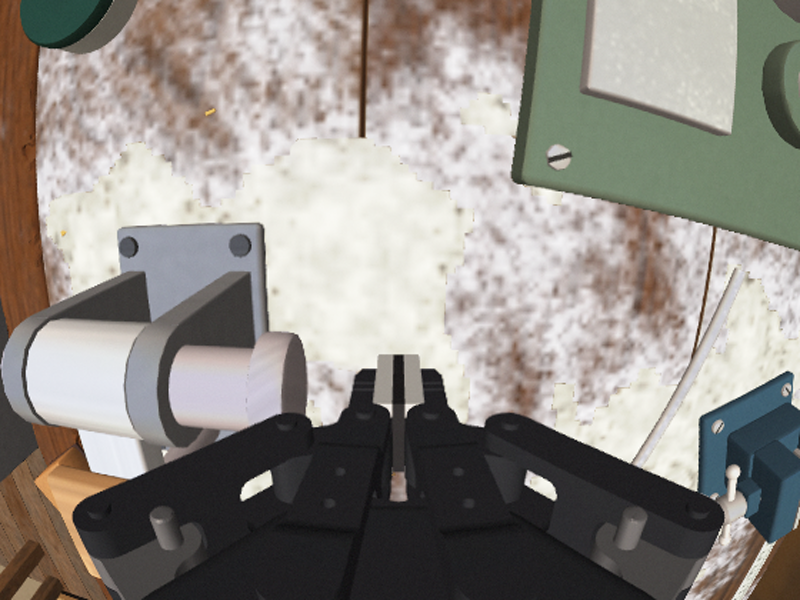

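The wrist view shows the head at (275,380), the shut fingers at (398,375) just outside it, and the path clear. I'll push now, correcting yaw as well.

Call:
step_arm --commands '[[[-3, -8, 0], 0.022, 0], [[0, -8, 0], 0, 0], [[0, -8, 0], 0, 0], [[0, -6, 0], 0, 0], [[0, -6, 0], 0, 0]]'

```text
clock: 3.58
eef_pos: [596.8, 174.3, 260.6]
tcp_rot: [3.129, -0.002, 1.572]
contact_force: [4.0, -0.4, -2.4]
opening: -0.001
```

Call:
step_arm --commands '[[[0, -3, 3], 0, 0], [[0, -3, 3], 0, 0], [[0, -3, 2], 0, 0]]'

```text
clock: 3.95
eef_pos: [588.5, 174.6, 253.7]
tcp_rot: [3.125, -0.003, 1.572]
contact_force: [4.3, -0.1, 4.3]
opening: 0.001
```

Call:
step_arm --commands '[[[0, -2.5, 0], 0, 0], [[0, -2.5, 0], 0, 0]]'

```text
clock: 4.2
eef_pos: [583.3, 174.6, 253.4]
tcp_rot: [3.125, -0.003, 1.572]
contact_force: [4.2, -0.5, 2.4]
opening: 0.001
```

Call:
step_arm --commands '[[[0, -2, 0], 0, 0], [[0, -2, 0], 0, 0]]'

```text
clock: 4.45
eef_pos: [581.3, 174.6, 253.7]
tcp_rot: [3.118, -0.003, 1.572]
contact_force: [15.0, -2.4, -6.8]
opening: -0.004
```

Call:
step_arm --commands '[[[0, -2, 0], 0, 0], [[0, -1, 0], 0, 0]]'

```text
clock: 4.7
eef_pos: [580.5, 174.4, 253.6]
tcp_rot: [3.111, -0.004, 1.573]
contact_force: [7.8, -0.6, -0.9]
opening: -0.003
```

The pin has stopped with the force rising, so it looks home. I'll back off, lift, and check with the cameras on the way to the clip.

Call:
step_arm --commands '[[[0, 15, 0], 0, 0], [[0, 15, 0], 0, 0], [[0, 0, -40], 0, 0.5], [[0, 0, -50], 0, 0.6], [[0, 0, -50], 0, 0.6], [[0, 0, 0], 0, 0.6]]'

```text
clock: 5.45
eef_pos: [608.9, 173.6, 394.9]
tcp_rot: [3.125, -0.001, 1.572]
contact_force: [0.5, -0.1, -0.4]
opening: 0.598
```

Call:
step_arm --commands '[[[-55, -10, 0], -0.05, 0.6], [[-55, -14, 0], -0.05, 0.6], [[-55, -14, 0], -0.05, 0.6], [[-55, -14, 0], -0.05, 0.6], [[-50, -10, 0], -0.05, 0.6], [[-50, 0, 0], -0.05, 0.6], [[0, 0, 0], 0, 0.6], [[0, 0, 0], 0, 0.6]]'

```text
clock: 6.45
eef_pos: [587.1, -158.4, 385.2]
tcp_rot: [3.14, -0.005, 1.883]
contact_force: [-0.8, -0.0, -0.1]
opening: 0.602
```

```bash
python3 - <<'E'
from h import *
s=sense();print(s["eef_pos"],s["tcp_rot"],s["contact_force"])
m=camera_model("wrist");i=grab_frame("wrist");np.save("w2.npy",m,allow_pickle=True)
b=grab_frame("top");a=grab_frame("scene")
cr=lambda i,x,y,w,h,k:cv2.resize(i[y:y+h,x:x+w],(w*k,h*k),interpolation=cv2.INTER_CUBIC)
cv2.imwrite("pics/w2.png",i)
# left: wrist full 560x420 on top; bottom crops
o=np.zeros((600,800,3),np.uint8);o[:420,:560]=i
o[:240,560:800]=cr(a,200,175,80,80,3);o[240:480,560:800]=cr(b,195,180,80,80,3)
cv2.imwrite("pics/m2.png",o)
E
```

```text
[ 587.08110532 -158.37927008  385.18922355] [ 3.13962448 -0.00497199  1.88258049] [-0.82986052 -0.0054363  -0.14240892]
```

View pics/m2.png

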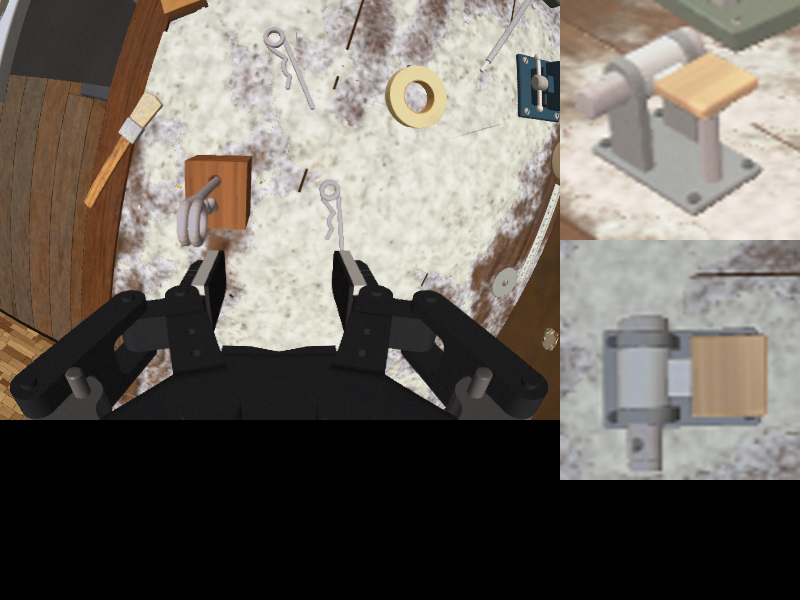

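The pin is home: the head is against the cheek, and the cross-hole shows in the top crop at (637,445). In the wrist view the clip eye is at about (195,222) and its leg enters the block near (214,181). I'll check these against the pose estimates.

```bash
python3 - <<'E'
from h import *
m=np.load("w2.npy",allow_pickle=True).item();T=camera_model("top")
yaw=-1.296;c,s=np.cos(yaw),np.sin(yaw)
W=lambda L:np.array([[532.4+c*x-s*y,-177.7+s*x+c*y,142+z] for x,y,z in L])
L=[(0,0,0),(17,-8,0),(17,8,0),(0,0,17),(-13,0,-86),(33,30,-86),(33,-30,-86),(-33,30,-86),(-33,-30,-86)]
for l,p in zip(L,projw(m,W(L))):print(l,np.round(p))
print("leg in block",atz(m,214,181,58,True))
for q in[(251,157),(246,229),(185,159)]:print(atz(m,*q,56,True))
# cross hole mouth in top
u,v=195+(637-560+.5)/3-.5,180+(445-240+.5)/3-.5
print("mouth z102",atz(T,u,v,102)); print("pin end",atz(T,195+(645-560+.5)/3-.5,180+(470-240+.5)/3-.5,90))
print("pin sides",[atz(T,195+(x-560+.5)/3-.5,180+(450-240+.5)/3-.5,90) for x in(627,663)])
s=sense();y=s["tcp_rot"][2];d=np.array([532.4,-177.7])-s["eef_pos"][:2]
print("tool dx,dy",d@[np.cos(y),np.sin(y)],d@[np.sin(y),-np.cos(y)],"turn",y-(yaw+np.pi))
E
```

```text
(0, 0, 0) [196. 225.]
(17, -8, 0) [186. 247.]
(17, 8, 0) [208. 248.]
(0, 0, 17) [190. 233.]
(-13, 0, -86) [217. 184.]
(33, 30, -86) [248. 231.]
(33, -30, -86) [189. 228.]
(-33, 30, -86) [249. 164.]
(-33, -30, -86) [187. 162.]
leg in block [ 525.3 -163.1   58. ]
[ 552.1 -131.4   56. ]
[ 567.6 -199.9   56. ]
[ 492.2 -151.4   56. ]
mouth z102 [471.7 178.5 102. ]
pin end [451.5 173.8  90. ]
pin sides [array([467.5, 187.8,  90. ]), array([466.9, 159.4,  90. ])]
tool dx,dy -2.3368585976481704 -58.41370434204973 turn 0.039031228299033716
```

Call:
step_arm --commands '[[[0, -40, 0], 0.039, 0.6], [[0, -18, 0], 0, 0.6], [[0, 0, 40], 0, 0.6], [[0, 0, 25], 0, 0.6], [[0, 0, 0], 0, 0.6]]'

```text
clock: 7.22
eef_pos: [531.7, -170.7, 321.0]
tcp_rot: [3.135, -0.003, 1.852]
contact_force: [-0.5, 0.2, 0.8]
opening: 0.601
```

```bash
python3 - <<'E'
from h import *
s=sense();print(s["eef_pos"],s["tcp_rot"],s["contact_force"])
m=camera_model("wrist");i=grab_frame("wrist");np.save("w3.npy",m,allow_pickle=True)
cv2.imwrite("pics/w3.png",i);cv2.imwrite("pics/w3c.png",cv2.resize(i[80:380,130:430],(600,600),interpolation=cv2.INTER_CUBIC))
y=s["tcp_rot"][2];d=np.array([532.4,-177.7])-s["eef_pos"][:2]
print("tool dx,dy",d@[np.cos(y),np.sin(y)],d@[np.sin(y),-np.cos(y)],"turn",y-(-1.296+np.pi))
c,q=np.cos(-1.296),np.sin(-1.296)
print(projw(m,[[532.4+c*x-q*Y,-177.7+q*x+c*Y,142+z] for x,Y,z in[(0,0,17),(0,8,0),(0,-8,0),(-13,0,-86)]]).round())
E
```

```text
[ 531.67376918 -170.71293057  321.01512392] [ 3.13460331e+00 -2.63195614e-03  1.85156661e+00] [-0.49132946  0.24332293  0.75495084]
tool dx,dy -6.914707278184468 -1.238294644833444 turn 0.005973951838129876
[[274. 291.]
 [290. 274.]
 [258. 274.]
 [275. 206.]]
```

View pics/w3c.png

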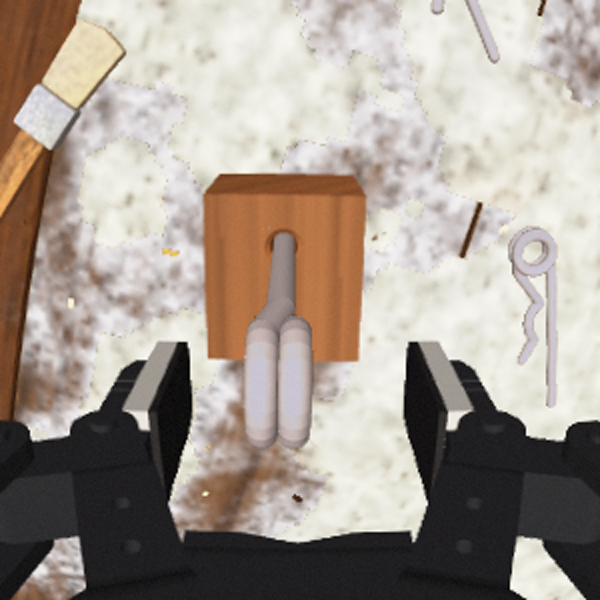

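Call:
step_arm --commands '[[[-5, -3, 14], 0.006, 0.6], [[0, 0, 10], 0, 0.5], [[0, 0, 0], 0, 0.15], [[0, 0, 0], 0, 0.1], [[0, 0, 0], 0, 0.05]]' --force 40

```text
clock: 7.9
eef_pos: [530.8, -177.1, 299.0]
tcp_rot: [3.134, -0.0, 1.847]
contact_force: [-1.4, -1.2, -0.9]
opening: 0.18
```

Call:
step_arm --commands '[[[0, 0, 0], 0, 0.05], [[0, 0, -20], 0, 0.05], [[0, 0, -20], 0, 0.05], [[0, 0, 0], 0, 0.05]]'

```text
clock: 8.4
eef_pos: [531.0, -177.0, 340.0]
tcp_rot: [3.132, -0.0, 1.847]
contact_force: [-0.3, -0.4, -1.3]
opening: 0.183
```

Call:
step_arm --commands '[[[0, 0, 2], 0, 0.05], [[11, 0, 0], 0, 0.05], [[11, 0, 0], 0, 0.05], [[11, 0, 2], 0, 0.05], [[11, 0, 2], 0, 0.05], [[0, 0, 0], 0, 0.05]]'

```text
clock: 9.15
eef_pos: [517.2, -132.5, 330.9]
tcp_rot: [3.136, 0.0, 1.848]
contact_force: [-1.0, -1.2, -0.9]
opening: 0.18
```

```bash
python3 - <<'E'
from h import *
a=grab_frame("scene");w=grab_frame("wrist")
o=np.hstack([cv2.resize(a[205:305,300:400],(400,400),interpolation=cv2.INTER_CUBIC),cv2.resize(w[100:400,130:430],(400,400),interpolation=cv2.INTER_CUBIC)])
cv2.imwrite("pics/m4.png",o)
E
```

```text
(no output)
```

View pics/m4.png

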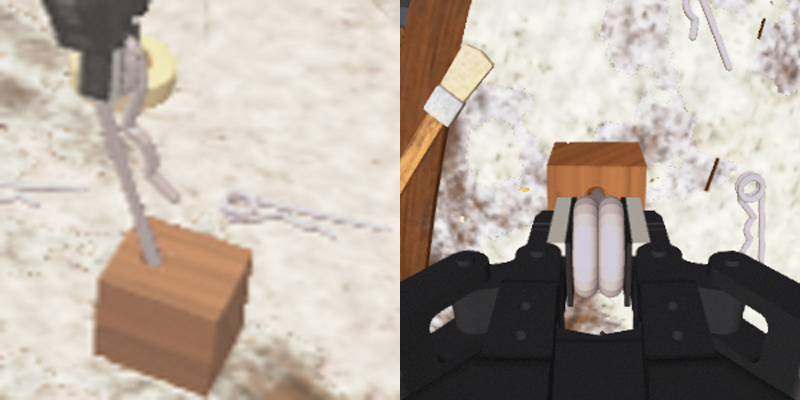

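The clip pivots in the grip as planned, to about 20° so far, with its tip still in the hole. I'll continue to 30°.

Call:
step_arm --commands '[[[11, 0, 1.5], 0, 0.05], [[11, 0, 2], 0, 0.05], [[0, 0, 0], 0, 0.05]]'

```text
clock: 9.62
eef_pos: [511.1, -110.9, 327.1]
tcp_rot: [3.136, 0.001, 1.846]
contact_force: [-0.5, -1.7, -1.1]
opening: 0.183
```

Call:
step_arm --commands '[[[0, 0, 0], 0, 0.05], [[0, 0, 0], 0, 0.05], [[5, 0, -25], 0, 0.05], [[0, 0, -40], 0, 0.05], [[0, 0, 0], 0, 0.05]]' --force 110

```text
clock: 10.25
eef_pos: [509.8, -105.5, 393.4]
tcp_rot: [3.135, -0.002, 1.845]
contact_force: [-1.0, 0.8, -1.7]
opening: 0.172
```

```bash
python3 - <<'E'
from h import *
s=sense();print(s["eef_pos"],s["tcp_rot"],s["contact_force"])
m=camera_model("wrist")
np.save("w5.npy",m,allow_pickle=True)
a=grab_frame("scene");w=grab_frame("wrist");b=grab_frame("top")
for n,i in zip("abw",(a,b,w)):cv2.imwrite(f"pics/{n}5.png",i)
X=s["eef_pos"]+[0,0,-155];p=proj(camera_model("scene"),[X])[0].round().astype(int);print(p)
x0,y0=p[0]-50,p[1]-30;print(x0,y0)
q=proj(camera_model("top"),[X])[0].round().astype(int)
o=np.hstack([cv2.resize(a[y0:y0+100,x0:x0+100],(500,500),interpolation=cv2.INTER_CUBIC),cv2.resize(w[100:400,190:370],(300,500),interpolation=cv2.INTER_CUBIC)])
cv2.imwrite("pics/m5.png",o)
E
```

```text
[ 509.78537294 -105.52615612  393.40579043] [ 3.13542616e+00 -2.28767053e-03  1.84533034e+00] [-0.97669804  0.78264867 -1.72871722]
[315 189]
265 159
```

View pics/m5.png

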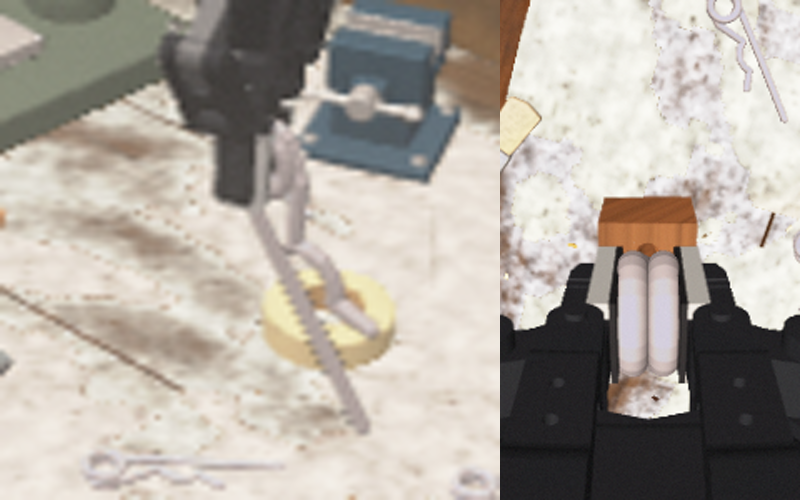

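```bash
cat >> h.py <<'E'
def rpy(r):
    from scipy.spatial.transform import Rotation as Q;return Q.from_euler("xyz",r).as_matrix()
def inplane(m,uv,P,Rt,fish=False):
    "pixel -> (u along tool x, v up=-tool z) rel. grasp point, on plane tool y=0"
    c,d=ray(m,*uv,fish);n=Rt[:,1];X=c+d*((P-c)@n)/(d@n)
    return np.array([(X-P)@Rt[:,0],-(X-P)@Rt[:,2]]),X
E
python3 - <<'E'
from h import *
S=camera_model("scene")
Rt=rpy([3.1354,-.0023,1.8453]);P=np.array([509.785,-105.526,393.406])+Rt[:,2]*155
f=lambda x,y:inplane(S,((x+.5)/5-.5+265,(y+.5)/5-.5+159),P,Rt)[0]
A=[f(264,215),f(300,290),f(330,355),f(360,420)];tip=f(365,434)
A=np.array(A);print(A.round(1),tip.round(1))
d=np.polyfit(A[:,1],A[:,0],1);th=np.arctan(d[0]);print("tilt deg",np.degrees(th))
for t in(np.radians(30),th):
    print("eye rel grasp",tip+[129*np.sin(t)-13*np.cos(t),129*np.cos(t)+13*np.sin(t)])
E
```

```text
[[  -6.8  -27.4]
 [ -23.9  -58.4]
 [ -38.6  -86.1]
 [ -53.7 -114.6]] [ -56.4 -121. ]
tilt deg 28.232687424170713
eye rel grasp [-3.12916315 -2.80373   ]
eye rel grasp [-6.80037303 -1.21796244]
```

The measured tilt is about 28–30°, and the grip now holds at 110 N. I'll raise the clip, turn it to the pin axis and carry it to the pre-insert position.

Call:
step_arm --commands '[[[0, 0, -25], 0.14, 0.05], [[0, 0, -20], 0.14, 0.05], [[0, 0, 0], 0, 0.05], [[30, -20, 0], 0, 0.05], [[50, -17, 0], 0, 0.05], [[50, 0, 0], 0, 0.05], [[50, 0, 0], 0, 0.05], [[50, 0, 0], 0, 0.05], [[50, 0, 0], 0, 0.05], [[40, 0, 0], 0, 0.05], [[0, 0, 0], 0, 0.05]]'

```text
clock: 11.78
eef_pos: [467.3, 223.9, 420.1]
tcp_rot: [-3.118, -0.006, 1.585]
contact_force: [-0.5, -0.9, -2.0]
opening: 0.17
```

```bash
cat >> h.py <<'E'
H=np.array([473,173.8,90.]);AX=np.array([0,.5,.866])
def clip(th=np.radians(29.5),du=-4.,dv=-2.):
    s=sense();R=rpy(s["tcp_rot"]);P=s["eef_pos"]+155*R[:,2]
    w=lambda u,v:P+R[:,0]*u-R[:,2]*v
    a=np.array([np.sin(th),np.cos(th)]);n=np.array([np.cos(th),-np.sin(th)])
    e=np.array([du,dv]);tip=e+13*n-129*a
    return R,w(*e),w(*(e+13*n)),w(*tip)
E
python3 - <<'E'
from h import *
R,e,l,t=clip();print("eye",e.round(1),"tip",t.round(1),"axis",((l-t)/129).round(3))
goal=H+26*AX;print("move tool",(R.T@(goal-t)).round(1))
E
```

```text
eye [463.6 220.7 263.1] tip [461.5 169.1 144.2] axis [0.014 0.488 0.873]
move tool [17.3 12.5 31.4]
```

Call:
step_arm --commands '[[[18, 12, 0], 0.02, 0.05], [[0, 0, 16], 0, 0.05], [[0, 0, 8], 0, 0.05], [[0, 0, 0], 0, 0.05]]'

```text
clock: 12.28
eef_pos: [476.8, 239.4, 389.4]
tcp_rot: [-3.11, -0.0, 1.572]
contact_force: [0.2, -0.8, -1.1]
opening: 0.168
```

```bash
python3 - <<'E'
from h import *
R,e,l,t=clip();print("eye",e.round(1),"tip",t.round(1),"axis",((l-t)/129).round(3),sense()["contact_force"])
S=camera_model("scene");W=camera_model("wrist");np.save("w6.npy",W,allow_pickle=True)
w=grab_frame("wrist");a=grab_frame("scene")
cv2.imwrite("pics/a6.png",a);cv2.imwrite("pics/w6.png",w)
pts=[t,l,e,H,H+14*AX]
print("scene",proj(S,pts).round(1).tolist());print("wrist",projw(W,pts).round(1).tolist())
p=proj(S,[H+30*AX])[0].round().astype(int)-[40,40];q=projw(W,[H+14*AX])[0].round().astype(int)-[80,120];q=np.clip(q,0,[400,180]);print(p,q)
x,y=p;X,Y=q
o=np.hstack([cv2.resize(a[y:y+80,x:x+64],(480,600),interpolation=cv2.INTER_CUBIC),cv2.resize(w[Y:Y+240,X:X+128],(320,600),interpolation=cv2.INTER_CUBIC)])
cv2.imwrite("pics/m6.png",o)
E
```

```text
eye [471.8 235.4 232.4] tip [468.2 183.2 113.8] axis [0.027 0.492 0.87 ] [ 0.2202116  -0.82902995 -1.11991778]
scene [[210.2, 197.0], [189.8, 147.2], [192.4, 146.2], [215.2, 205.7], [212.9, 200.6]]
wrist [[278.9, 273.4], [279.2, 260.9], [279.2, 289.9], [285.0, 270.8], [284.9, 269.9]]
[170 155] [205 150]
```

View pics/m6.png

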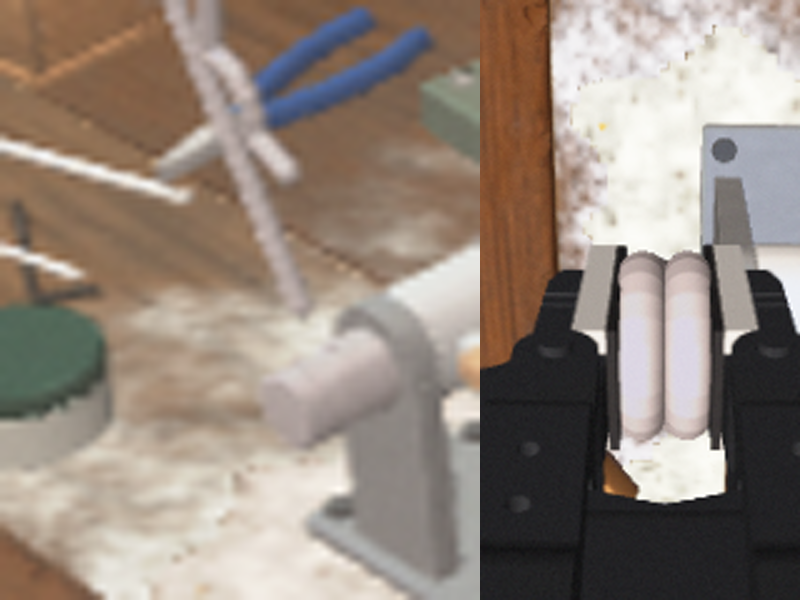

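```bash
python3 - <<'E'
from h import *
S=camera_model("scene");T=camera_model("top")
ph=np.radians(np.arange(0,360,5))
for xe in(450,452,454):
    C=np.c_[np.full(72,xe),173.8+14*np.cos(ph),90+14*np.sin(ph)];q=(proj(S,C)-[170,155]+.5)*7.5-.5
    print(xe,"L",q[:,0].min().round(),"R",q[:,0].max().round(),"T",q[:,1].min().round(),"B",q[:,1].max().round())
b=grab_frame("top");b0=cv2.imread("pics/b5.png")
R,e,l,t=clip();pts=[t,H,H+14*AX,H+np.array([-21,0,0])]
P=proj(T,pts);x,y=(P[2].round()-[30,35]).astype(int)
print(((P-[x,y]+.5)*10-.5).round().tolist(),x,y)
o=np.hstack([cv2.resize(i[y:y+60,x:x+w],(w*10,600),interpolation=cv2.INTER_CUBIC) for i,w in((b,42),(b0,38))])
cv2.imwrite("pics/m7.png",o)
E
```

```text
450 L 260.0 R 315.0 T 374.0 B 452.0
452 L 265.0 R 320.0 T 371.0 B 449.0
454 L 269.0 R 324.0 T 369.0 B 447.0
[[288.0, 378.0], [343.0, 357.0], [308.0, 359.0], [344.0, 446.0]] 189 212
```

View pics/m7.png

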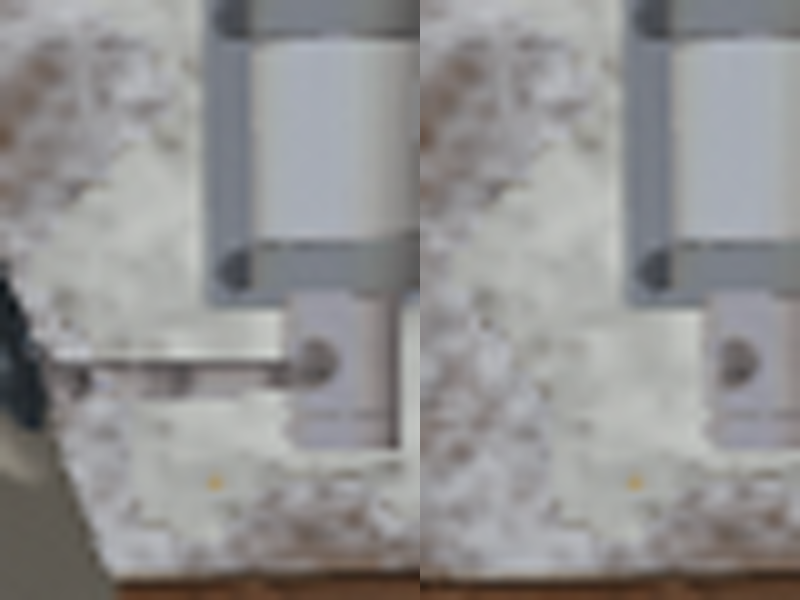

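The top view shows the leg tip just above the hole at (300,376) in the crop. The hole centre is at about (319,362), so the leg has to go about 4 mm toward +x and 3 mm toward +y.

Call:
step_arm --commands '[[[3, 4, 0], 0.008, 0.05], [[0, 0, 0], 0, 0.05]]'

```text
clock: 12.68
eef_pos: [481.8, 243.0, 391.7]
tcp_rot: [-3.114, -0.002, 1.563]
contact_force: [0.3, -0.4, -2.1]
opening: 0.169
```

```bash
python3 - <<'E'
from h import *
S=camera_model("scene")
Rt=rpy([-3.11,0,1.572]);P=np.array([476.8,239.4,389.4])+155*Rt[:,2]
f=lambda x,y:inplane(S,((x+.5)/7.5-.5+170,(y+.5)/7.5-.5+155),P,Rt)[0]
A=np.array([f(179,15),f(217,105),f(258,205),f(292,285)]);print(A.round(1),np.degrees(np.arctan(np.polyfit(A[:,1],A[:,0],1)[0])))
R,e,l,t=clip();print("tip",t.round(1),"axis",((l-t)/129).round(3))
ax=(l-t)/129;r=t-H;print("along",r@AX,"perp",r@[0,.866,-.5],"x of leg line at H",(t-ax*(r@AX))[0])
print("axis in tool",(R.T@-AX).round(3),(R.T@-ax).round(3))
E
```

```text
[[  -3.6  -29.3]
 [ -19.3  -55.9]
 [ -36.3  -86.1]
 [ -50.7 -110.2]] 30.113413376881756
tip [473.8 187.4 116. ] axis [0.028 0.49  0.871]
along 29.332332657221517 perp -1.1955290426306497 x of leg line at H 472.9433151316169
axis in tool [-0.502  0.028  0.864] [-0.492  0.     0.87 ]
```

Call:
step_arm --commands '[[[-3, -1, 8], 0, 0.05], [[-4, 0, 7], 0, 0.05], [[0, 0, 0], 0, 0.05]]'

```text
clock: 13.05
eef_pos: [480.0, 235.5, 375.6]
tcp_rot: [-3.114, -0.002, 1.563]
contact_force: [-0.2, -0.7, -1.2]
opening: 0.168
```

```bash
cat > st.py <<'E'
from h import *
R,e,l,t=clip();ax=(l-t)/129;r=t-H;print("along",r@AX,"perp",r@[0,.866,-.5],"x of leg line at H",(t-ax*(r@AX))[0],sense()["contact_force"].round(1))
E
python3 st.py
```

```text
along 11.639928360145019 perp 0.2932408045765431 x of leg line at H 471.67561029798765 [-0.2 -0.7 -1.2]
```

Call:
step_arm --commands '[[[-4, 0, 7], 0, 0.05], [[-4, 0, 7], 0, 0.05], [[0, 0, 0], 0, 0.05]]'

```text
clock: 13.42
eef_pos: [479.5, 226.7, 360.4]
tcp_rot: [-3.114, -0.002, 1.563]
contact_force: [0.2, -0.3, -1.1]
opening: 0.166
```

```bash
python3 st.py
```

```text
along -5.91909520166514 perp 0.28682578510602097 x of leg line at H 471.46469121259753 [ 0.2 -0.3 -1.1]
```

Call:
step_arm --commands '[[[-4, 0, 7], 0, 0.05], [[-4, 0, 7], 0, 0.05], [[-4, 0, 7], 0, 0.05], [[0, 0, 0], 0, 0.05]]'

```text
clock: 13.92
eef_pos: [478.7, 213.9, 337.8]
tcp_rot: [-3.114, -0.002, 1.563]
contact_force: [-0.1, -0.9, -1.4]
opening: 0.166
```

```bash
python3 st.py
```

```text
along -31.877804574012746 perp 0.4680226734981279 x of leg line at H 471.45962350969546 [-0.1 -0.9 -1.4]
```

Call:
step_arm --commands '[[[-4, 0, 7], 0, 0.05], [[-4, 0, 7], 0, 0.05], [[0, 0, 0], 0, 0.05]]'

```text
clock: 14.3
eef_pos: [478.3, 205.4, 322.9]
tcp_rot: [-3.114, -0.002, 1.563]
contact_force: [0.1, 0.0, -1.8]
opening: 0.167
```

```bash
python3 st.py
```

```text
along -49.02365195880834 perp 0.6069496150228133 x of leg line at H 471.58391420994644 [ 0.1  0.  -1.8]
```

Call:
step_arm --commands '[[[-3, 0, 5], 0, 0.05], [[-3, 0, 5], 0, 0.05]]'

```text
clock: 14.55
eef_pos: [478.2, 199.2, 312.9]
tcp_rot: [-3.115, -0.002, 1.563]
contact_force: [-1.3, -1.3, -0.1]
opening: 0.165
```

```bash
python3 st.py
```

```text
along -60.847081951389264 perp 0.2039065439137353 x of leg line at H 472.0047129668659 [-1.3 -1.3 -0.1]
```

Call:
step_arm --commands '[[[-2, 0, 3.5], 0, 0.05], [[-2, 0, 3.5], 0, 0.05]]'

```text
clock: 14.8
eef_pos: [477.9, 194.8, 305.4]
tcp_rot: [-3.114, -0.002, 1.563]
contact_force: [-0.7, 0.0, -1.3]
opening: 0.171
```

```bash
python3 st.py
```

```text
along -69.54417281149853 perp 0.152569708720236 x of leg line at H 471.8641628236884 [-0.7  0.  -1.3]
```

Call:
step_arm --commands '[[[-1, 0, 2], 0, 0.05], [[-0.8, 0, 1.5], 0, 0.05]]'

```text
clock: 15.05
eef_pos: [477.8, 193.0, 301.4]
tcp_rot: [-3.114, -0.002, 1.563]
contact_force: [0.4, 0.8, -1.4]
opening: 0.167
```

```bash
python3 st.py; python3 - <<'E'
from h import *
s=sense();print(s["wrist_torque"].round(3))
S=camera_model("scene");a=grab_frame("scene");w=grab_frame("wrist");b=grab_frame("top")
R,e,l,t=clip();p=proj(S,[H+10*AX])[0].round().astype(int);x,y=p-[34,50]
print(((proj(S,[t,l,e,H])-[x,y]+.5)*6-.5).round().tolist())
q=proj(camera_model("top"),[H])[0].round().astype(int)-[35,30]
o=np.zeros((600,800,3),np.uint8);o[:,:450]=cv2.resize(a[y:y+100,x:x+75],(450,600),interpolation=cv2.INTER_CUBIC)
o[:300,450:]=cv2.resize(b[q[1]:q[1]+60,q[0]:q[0]+70],(350,300),interpolation=cv2.INTER_CUBIC)
o[300:,450:]=cv2.resize(w[100:400,100:450],(350,300))
cv2.imwrite("pics/m8.png",o)
E
```

```text
along -73.91823225188703 perp 0.6404573853988573 x of leg line at H 471.87831648042305 [ 0.4  0.8 -1.4]
[-0.027 -0.061 -0.039]
[[278.0, 488.0], [161.0, 202.0], [177.0, 198.0], [213.0, 325.0]]
```

View pics/m8.png

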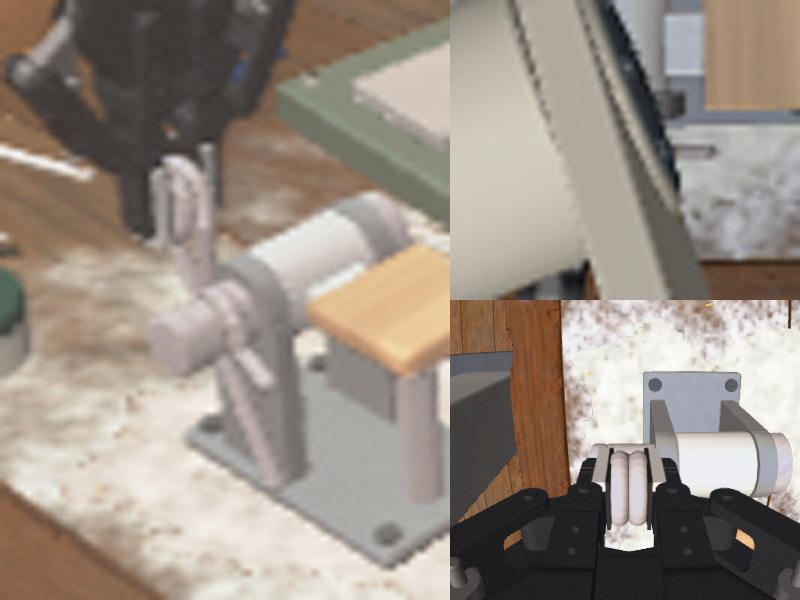

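The leg is through the pin, with its tip at (275,485) in the crop. The bent leg wraps over the pin at (240,310). I'll nudge it for the shoulder's resistance, then release.

Call:
step_arm --commands '[[[-0.6, 0, 1], 0, 0.05], [[0, 0, 0], 0, 0.05]]'

```text
clock: 15.45
eef_pos: [477.9, 192.5, 300.6]
tcp_rot: [-3.115, -0.002, 1.563]
contact_force: [0.6, 0.2, -0.2]
opening: 0.167
```

```bash
python3 st.py
```

```text
along -74.79858076413743 perp 0.6329532920015275 x of leg line at H 472.01564410877955 [ 0.6  0.2 -0.2]
```

Call:
step_arm --commands '[[[-0.6, 0, 1], 0, 0.05], [[-0.6, 0, 1], 0, 0.05]]'

```text
clock: 15.7
eef_pos: [478.1, 191.6, 299.2]
tcp_rot: [-3.116, -0.003, 1.563]
contact_force: [-3.0, 2.3, 7.4]
opening: 0.169
```

```bash
python3 st.py
```

```text
along -76.32810955250928 perp 0.855687509903575 x of leg line at H 472.4703577128507 [-3.   2.3  7.4]
```

Resistance of about 8 N along the leg means it is past the seat and on the shoulder. I'll ease back 1.5 mm, release and lift away.

Call:
step_arm --commands '[[[0.8, 0, -1.3], 0, 0.05], [[0, 0, 0], 0, 0.05]]'

```text
clock: 15.95
eef_pos: [478.0, 192.3, 300.5]
tcp_rot: [-3.115, -0.003, 1.563]
contact_force: [-0.6, -0.4, -1.7]
opening: 0.168
```

```bash
python3 st.py
```

```text
along -74.89948522867411 perp 0.7929678557123125 x of leg line at H 472.2715480098155 [-0.6 -0.4 -1.7]
```

Call:
step_arm --commands '[[[0, 0, 0], 0, 0.25], [[0, 0, 0], 0, 0.4], [[0, 0, 0], 0, 0.45], [[0, 0, -15], 0, 0.45], [[0, 0, -40], 0, 0.45], [[0, 0, -50], 0, 0.45], [[50, 0, -30], 0, 0.45], [[60, 0, 0], 0, 0.45], [[60, 0, 0], 0, 0.45], [[0, 0, 0], 0, 0.45]]'

```text
clock: 17.2
eef_pos: [483.5, 366.0, 448.8]
tcp_rot: [-3.122, -0.008, 1.56]
contact_force: [0.5, -0.9, 0.0]
opening: 0.449
```

```bash
python3 - <<'E'
from h import *
S=camera_model("scene");T=camera_model("top");a=grab_frame("scene");b=grab_frame("top")
p=proj(S,[H+10*AX])[0].round().astype(int);x,y=p-[34,50]
# ideal seated clip (x'=right/up, z'=AX)
X=np.array([0,-.866,.5]);e=H+55*AX+13*X;pts=[e-13*X-129*AX,e,e+11*X-86*AX,H+AX*14]
print("scene ideal tip,eye,bentend",((proj(S,pts)-[x,y]+.5)*6-.5).round().tolist())
q=proj(T,[H])[0].round().astype(int)-[35,30]
print("top ideal",((proj(T,pts)-q+.5)*5-.5).round().tolist())
o=np.zeros((600,800,3),np.uint8);o[:,:450]=cv2.resize(a[y:y+100,x:x+75],(450,600),interpolation=cv2.INTER_CUBIC)
o[:300,450:]=cv2.resize(b[q[1]:q[1]+60,q[0]:q[0]+70],(350,300),interpolation=cv2.INTER_CUBIC)
o[310:573,450:]=cv2.resize(b,(350,263))
cv2.imwrite("pics/m9.png",o)
print(sense()["contact_force"])
E
```

```text
scene ideal tip,eye,bentend [[285.0, 485.0], [175.0, 199.0], [274.0, 389.0], [200.0, 294.0]]
top ideal [[263.0, 147.0], [128.0, 158.0], [255.0, 150.0], [159.0, 154.0]]
[-0.3960646   0.34739224 -0.69446456]
```

View pics/m9.png

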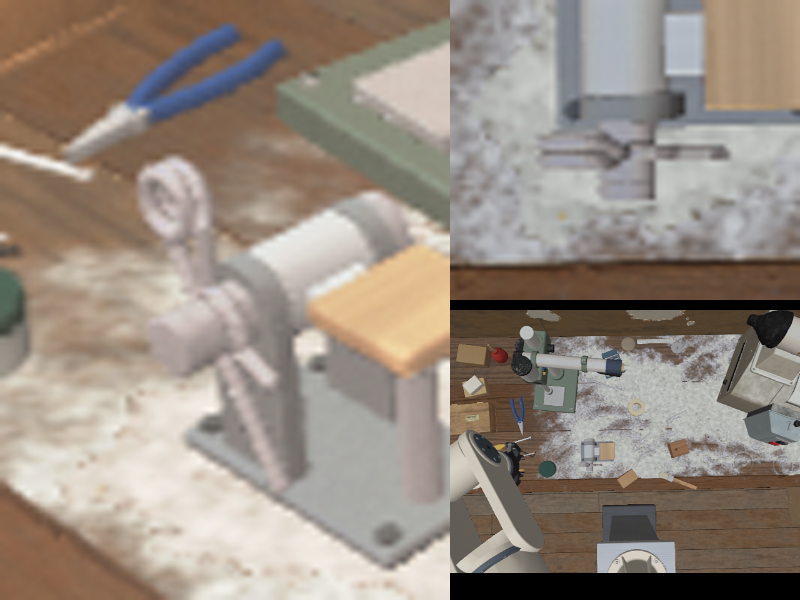

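The clip is free and seated. In the crop its tip is at (280,487), its eye at (172,198) and its bent end at (268,382). Those are within about 10 crop px (roughly 1.5 image px, 2–3 mm) of the ideal seated projection. The bystanders haven't moved and the robot is clear.

```bash
python3 -c "
from rig import *
print(sign_off())"
```

```text
the job is handed in; nothing more can be done
None
```

The pin is pushed fully home, and the R-clip is seated through its cross-hole and released. I handed the job in at about 17 s of the allowed 53 s.

- **Pin:** I pushed the head with the shut fingers until it stopped against the cheek. The force rose from about 4 N to 15 N there, and later pictures showed the pin still home.
- **Clip:** I gripped the largest clip, the one standing in the block. I tilted it to about 30° in the jaws against the rim of its hole, then slid it through the cross-hole. I pushed until the shoulder resisted at about 8 N, eased back about 1.5 mm and let go.
- **Last checks:** After release, the tip, eye and bent end matched the ideal seated position to within about 1.5 image pixels (2–3 mm), close to the 2 mm calibration error. The robot was clear of everything, and the bystanders looked undisturbed.
- **Not confirmed:** I saw no clear force peak as the bent leg rode over the pin. That it did so rests on the final picture and the shoulder's resistance.

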